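Blow a connector clean and hold the inspection camera over it

TASK

Inspect the connector that stands in the nest: first blow it clean by squeezing the clamped air gun's trigger right in for about a second and letting it spring back, then lift the inspection camera straight out of its cradle and carry it over the stock bin and the air gun to the connector without bumping the camera into any of them. Finish while holding the camera upright and still with its nose about 1 cm above the connector's open mouth, never touching connector or nest, centred over it and with the camera's broad side in line with the connector's long side (either way round). Keep gripping the camera when your program ends, and leave the loose plugs, the jar and the pin tool where they lie.

Things in the scene. Friction and masses are not known exactly. Their poses are not given: they have to be found in the camera images.
- air_gun: Black air gun clamped on its side on a fixed stand, under 135 mm high. Origin on the bench under the barrel; z up, x = blowing direction. Barrel 29 mm thick along x at y = 0, axis 105 mm above bench at x = 0, dips 10 deg to a nozzle tip at x = 167, z = 75 mm. Grip juts level along own +y (to y = 115, hose coupling to 154): 28 mm deep in x (-29 to -1), 24 thick, mid-height 107, free underneath
- squeeze_point (a point): where to squeeze, fixed on the gun at x = -4, y = 60 mm, 105 mm above the bench (axes as the gun). From above, with the fingers closing along the gun's x, one finger meets the back of the grip (x = -29 mm) and the other the orange trigger's front face (x = +27 mm at rest, +13 mm fully in)
- trigger (a joint): orange trigger lever in front (+x) of the grip, 64 mm long, 8 thick, 18 high, hinged beside the barrel at gun y = 18 mm: 0 at rest, grows as it is squeezed towards the grip, stop at 0.33 rad; at the squeeze point the spring takes about 2 N to start and 7 N at the stop, and returns it to 0 when let go
- nest: fixed nest: aluminium plate 96 x 76 x 10 mm, white block 64 x 44 up to 36 mm, holding a black connector upright, mouth up, 46 (x) by 26 mm (y), rim 65 mm above the bench, green wedge and gold pins inside below the rim. Origin on the bench under the connector's centre; z up, x along its long side. The gun's nozzle tip stands about 50 mm beside its centre, 10 mm above the rim
- mouth (a point): centre of the connector's open mouth, in the plane of its rim, 65 mm above the bench; axes as the nest
- inspector: loose cordless inspection camera, about 0.22 kg (varies), nose down in the cradle. White oblong body 44 mm (own x, the broad side) by 30 mm (own y), 22 to 126 mm above the nose tip; below it a round black nose, 24 mm diameter; orange band at the body's foot. Origin at the centre of the nose tip, z up along the body. Grip it across the 30 mm thickness, upper half of the body
- cradle: fixed grey charging cradle 94 (x) by 76 mm, 48 mm high; origin under its centre, x along the camera's broad side. The nose tip hangs 8 mm above the bench and the camera's top is at 134 mm; a collar (1.5 mm play) holds the body up to 48 mm, so the camera must first rise 40 mm straight up
- stock_bin: fixed blue open stock bin full of green wedge locks, 165 mm (own x) by 92 mm (own y), 85 mm high, standing between the cradle and the air gun; origin under its centre
- plug_a: loose black connector plug lying on the bench, 63 x 29 x 29 mm, bystander; origin under its centre
- plug_b: second loose black connector plug of the same kind, bystander; origin under its centre
- seal_jar: loose jar of seals, diameter 44 mm, 60 mm high, bystander; origin under its centre
- pin_tool: loose pin tool with red handle and steel blade, 150 mm long, lying on the bench beyond the nest (further to -y), handle to its own -x, bystander; origin under its middle
Things that resemble listed ones, but are neither listed nor needed, are in the scene too. There is more than one size of the inspector; the job needs the largest.

How it is judged:
By the outcome, as a careful person would: the job done as asked, in the order asked, and still so for the second after the job is handed in, while the arm keeps its last pose, push and grip.
It also fails if it takes over 56 s, if anything falls off the work surface, if the arm or the gripper's body presses on something with over 40 N, if the wrist force passes 120 N, or if a joint passes its speed limit or range.

ROBOT

A 7-joint arm with a two-finger parallel gripper is mounted at the origin on the work surface. World frame = base frame: x ahead of the robot, y to its left, z up, the work surface at z = 0. Lengths are in m, angles in rad, forces in N, time in s.
With the tool pointing down it reaches from about 0.35 to 0.9 m from the base axis. Payload 8.1 kg.
Tool frame: the origin (TCP) lies at the very end of the fingers, on their centre line; the grasp point (between the pads) lies 19 mm behind it; z points along the fingers, y is the line along which they close (so a half turn about z gives the same grasp; the last joint's range is limited). The gripper opens to 92 mm and grips with 3 to 60 N. Pads are 19 mm wide; open, the fingers measure 130 mm over their backs; the gripper's body (75 mm by 190 mm) begins 47 mm behind the grasp point.
Start: joints at [-0.103, 0.434, 0.025, 1.573, -0.012, 1.134, -0.075], TCP at [0.625, -0, 0.227] pointing down, gripper open.
Joint ranges: [-2.62, 2.62], [-0.44, 2.09], [-1.27, 1.32], [0.08, 2.57], [-1.32, 4.46], [0.12, 2], [-2.74, 2.74]. Speed limits (rad/s): [2.22, 2.22, 3.01, 3.01, 3.14, 3.14, 3.14].

INTERFACE

Orientations are given as a rotation vector (axis times angle).
In Python, from cell import observe, get_image, sign_off, find_in, trace, place_of gives the robot as it stands. The module is installed in compiled form; this text tells all that it offers.
- The arm moves only by the shell command python3 -m handwheel 'ROWS' [OPENING] [FORCE]. ROWS is JSON, a list of rows, each a list of 6 numbers: the shift along the tool's x, y, z each as a share of 0.02 m, from -1 to 1, then the turn, a rotation vector about the tool's x, y, z each as a share of 4 degrees, from -1 to 1. A call has 1 to 8 rows; each row shifts and turns the commanded pose from where the row before left it, along the tool's axes as they then stand; what a row does not reach is not made up. A row lasts 1/12 s, in which the tool goes at most 41.7 mm and 7.16 degrees, less where a joint would pass 70% of its speed; a pose out of reach is approached as far as the arm can. A call with a number of a shift or a turn outside -1 to 1 is refused whole. A call with a gripper value outside its range is refused whole. OPENING is the opening, from 0 (shut) to 1 (fully open), set as the call begins (- or left out, the last holds). The fingers move at their own pace and stop on an object; FORCE is the grip in N (left out, the last holds). Time passes only in rows, so rows that do not move let the fingers close. It gives the time, the measured TCP pose, the force, the opening and the grip force at its end, in the units of the state.
- observe(): the state, without advancing time (a new reading comes with each control period).
- get_image(name): name is "scene" or "side" or "wrist"; returns a dict with "image" (400x640x3 uint8, red, green, blue), "fx", "fy", "cx", "cy" (pixels), "k1" (the pictures are not rectified: a ray, as slopes to the right and down, at radius r is drawn at 1 + k1 r^2 times it, then the intrinsics apply), "position" and "orientation" of the camera in the world. Camera axes: x right, y down, z forward; pixel columns grow to the right and rows downward; lengths in m; the calibration is good to about 2 mm. A picture is of the moment at which its call begins. There is no depth.
- sign_off(): hands the job in; it is judged then, once.
Trained networks look in the newest picture that a camera, given by its name, has taken for a name from the list of things; names that differ only in an ending like _2 or _b are one class to them, and where a whole thing is asked for, a point or a joint stands for the part that bears it (a point fixed in the world has none). Each returns a list of dicts, best first, with "score" (0 to 1); they miss things now and then, are a little off and sometimes report something else, mostly with a low value. They report only what shows in the picture. A call takes as long as a camera call. They do not tell look-alikes from the thing itself.
- find_in(label, camera): "rect" ([centre column, centre row, width, height] as shares, 0 to 1, of the picture: columns of its width, rows of its height, round what is visible of it).
- trace(label, camera): "region" (400x640 bool, what is visible of it) and "rect" ([centre column, centre row, width, height] as shares, 0 to 1, of the picture: columns of its width, rows of its height, round what is visible of it).
- place_of(label, camera): "point" ([column, row] as shares, 0 to 1, of the picture: columns of its width, rows of its height: a listed point, or the origin of a listed thing).
The state is a dict: "clock": time; "joints": joint angles; "dq": joint speeds; "joint_efforts": joint torques, N m; "position": TCP position; "ee_rot": TCP orientation; "force": force on the tool from outside, world axes, zero at the start; "ft_torque": the same for the moment, N m; "width": opening from 0.0 (shut) to 1.0 (fully open); "gripper_force": force on a finger pad.
Only numpy, scipy, OpenCV 4.12 (cv2) and the standard library are available. Lean on these libraries where they do the work, as an engineer would, in place of code of your own. Each camera call takes 0.05 s, during which the arm holds its last target. There are 200 camera calls.

## Working session

There is one attempt and no reset: what is moved stays moved. The work goes in short steps, Python scripts to look and compute and a shell command to move; the robot and the scene stay as the last step left them, time stands still between calls to the robot, and variables do not carry over. Pictures are saved under pics/ and viewed, at most 10 in all, crops included, and the job is handed in when it is done.

```bash
mkdir -p pics
cat > h.py <<'E'
import numpy as np, cv2
from scipy.spatial.transform import Rotation as R
from cell import *
def rot(o):
    o=np.array(o,float)
    return o if o.shape==(3,3) else (R.from_rotvec(o).as_matrix() if o.size==3 else R.from_quat(o).as_matrix())
def ray(im,u,v):
    d=np.array([(u-im['cx'])/im['fx'],(v-im['cy'])/im['fy']]); s=d.copy()
    for _ in range(20): s=d/(1+im['k1']*(s@s))
    r=rot(im['orientation'])@np.array([s[0],s[1],1]); return np.array(im['position']),r/np.linalg.norm(r)
def atz(im,u,v,z):
    p,r=ray(im,u,v); return p+r*(z-p[2])/r[2]
def tri(rs):
    A=0;b=0
    for p,r in rs:
        M=np.eye(3)-np.outer(r,r);A=A+M;b=b+M@p
    x=np.linalg.solve(A,b); return x,[np.linalg.norm((np.eye(3)-np.outer(r,r))@(x-p)) for p,r in rs]
def proj(im,X):
    c=rot(im['orientation']).T@(np.array(X)-im['position']); s=c[:2]/c[2]; s=s*(1+im['k1']*(s@s))
    return np.array([s[0]*im['fx']+im['cx'],s[1]*im['fy']+im['cy']])
E
python3 - <<'E'
from h import *
np.set_printoptions(precision=3,suppress=True)
for c in ['scene','side','wrist']:
    im=get_image(c); cv2.imwrite(f'pics/{c}0.png',im['image'][:,:,::-1]); print(c,im['position'],im['orientation'],im['fx'],im['k1'])
    for l in ['air_gun','squeeze_point','nest','mouth','inspector','cradle','stock_bin']:
        print(l,[(round(d['score'],2),np.round(np.array(d['point'])*[640,400],1).tolist()) for d in place_of(l,c)[:4]])
print(observe())
E
```

```text
scene [ 1.786 -0.094  0.884] [-1.687 -1.567  0.857] 507.21031563075854 -0.15812883816801573
air_gun [(0.95, [327.2, 211.9])]
squeeze_point [(0.87, [326.9, 192.2])]
nest [(0.85, [254.7, 212.8])]
mouth [(0.93, [253.9, 193.3])]
inspector [(0.78, [456.1, 191.9]), (0.77, [466.0, 206.9]), (0.76, [432.3, 203.9]), (0.32, [431.3, 207.7])]
cradle [(0.85, [427.8, 207.2]), (0.64, [173.6, 239.4]), (0.16, [437.3, 242.1])]
stock_bin [(0.82, [376.1, 217.2])]
side [ 0.516 -1.33   0.871] [-2.097  0.046 -0.042] 481.76199860141685 -0.12333245696769242
air_gun [(0.94, [300.8, 218.5])]
squeeze_point [(0.63, [319.4, 191.7])]
nest [(0.98, [299.1, 264.4])]
mouth [(0.96, [298.1, 243.7]), (0.38, [351.6, 176.8])]
inspector [(0.69, [300.1, 244.6]), (0.6, [306.0, 169.2]), (0.45, [287.3, 163.1])]
cradle [(0.74, [306.2, 170.2])]
stock_bin [(0.86, [316.2, 193.7]), (0.75, [286.4, 303.2])]
wrist [0.623 0.078 0.386] [ 2.847 -0.001  0.   ] 343.39375926298754 -0.058889389228026424
air_gun [(0.82, [238.0, 182.7])]
squeeze_point [(0.66, [270.2, 209.3]), (0.37, [263.8, 41.4])]
nest [(0.94, [238.9, 337.1])]
mouth []
inspector []
cradle []
stock_bin [(0.67, [265.8, 46.9])]
{'clock': 1.2, 'joints': array([-0.103,  0.435,  0.025,  1.573, -0.012,  1.134, -0.075]), 'dq': array([ 0.   ,  0.001, -0.   ,  0.002, -0.   ,  0.002,  0.001]), 'joint_efforts': array([  0.001, -66.768,   0.984, -31.481,  -0.061,   0.033,  -0.   ]), 'position': array([ 0.625, -0.   ,  0.227]), 'ee_rot': array([2.221, 2.221, 0.   ]), 'force': array([-0.087, -0.519, -0.807]), 'ft_torque': array([0.053, 0.003, 0.046]), 'gripper_force': 0.0, 'width': 0.9989452332214511}
```

View pics/scene0.png

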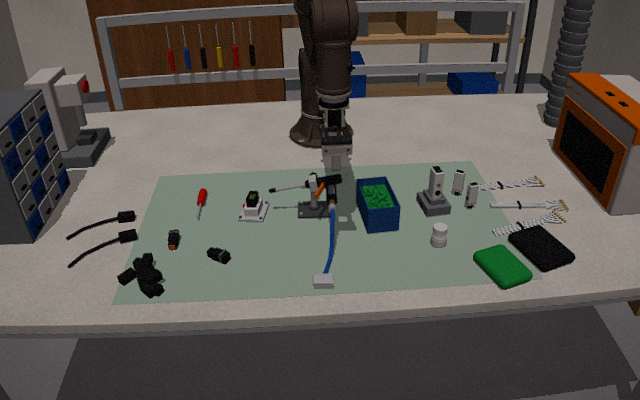

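View pics/side0.png

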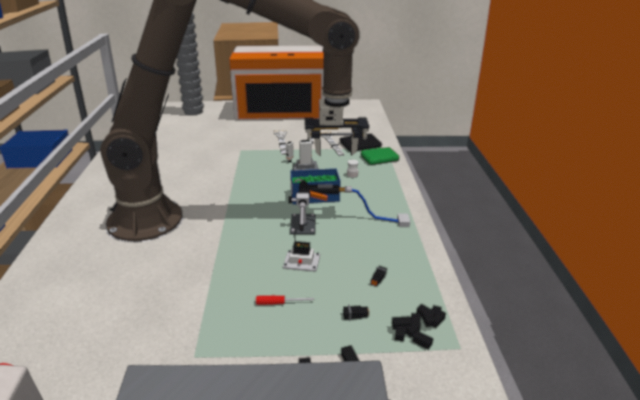

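View pics/wrist0.png

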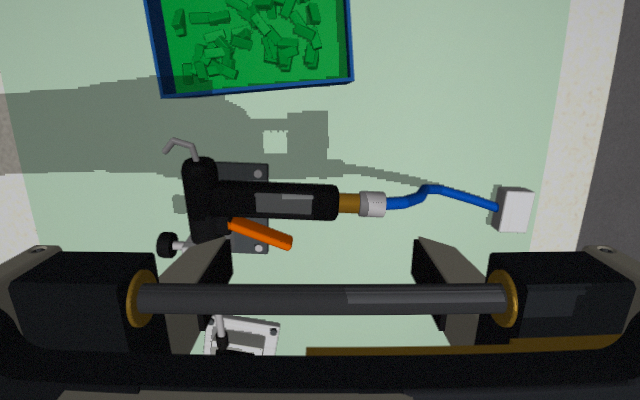

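The cradle unit at scene (436,185) is the largest; the look-alikes stand free at scene (458,181) and (472,194). The wrist picture shows the gun with its grip pointing to +x and the orange trigger at about (262,235). Triangulating next.

Run:
```python
from h import *
np.set_printoptions(precision=4,suppress=True)
I={c:get_image(c) for c in ['scene','side','wrist']}
P=lambda l,c,k=0:(lambda q:np.array(q[k]['point'])*[640,400])(place_of(l,c))
for l,cs in [('air_gun',['scene','side','wrist']),('squeeze_point',['scene','side','wrist']),('squeeze_point',['scene','wrist']),('nest',['scene','side','wrist']),('mouth',['scene','side']),('stock_bin',['scene','side']),('cradle',['scene','side'])]:
    x,e=tri([ray(I[c],*P(l,c)) for c in cs]); print(l,cs,x,np.array(e))
for uv in [(456.1,191.9),(466,206.9),(432.3,203.9)]: print('insp',atz(I['scene'],*uv,0.008))
# trace gun in wrist: main axis of grip; bin rect
for l in ['air_gun','trigger','stock_bin','nest']:
    for d in trace(l,'wrist')[:1]:
        m=d['region'].astype('uint8'); print(l,d['score'],np.array(d['rect'])*[640,400,640,400],m.sum())
        c=max(cv2.findContours(m,0,2)[0],key=cv2.contourArea); print(cv2.minAreaRect(c))
s=cv2.resize(I['scene']['image'][150:230,405:505],None,fx=6,fy=6,interpolation=2)
n=cv2.resize(I['scene']['image'][170:240,215:355],None,fx=4.3,fy=4.3,interpolation=2)[:280]
n=cv2.copyMakeBorder(n[:, :600],0,0,0,max(0,600-n.shape[1]),0)
cv2.imwrite('pics/crop1.png',np.vstack([cv2.resize(s,(400,320)),cv2.resize(n,(400,187))])[:,:,::-1])
```

```text
air_gun ['scene', 'side', 'wrist'] [ 0.5196 -0.0117 -0.0115] [0.0093 0.0089 0.0084]
squeeze_point ['scene', 'side', 'wrist'] [ 0.5817 -0.0151  0.1088] [0.0041 0.0039 0.0007]
squeeze_point ['scene', 'wrist'] [ 0.5807 -0.0167  0.1039] [0.0007 0.0007]
nest ['scene', 'side', 'wrist'] [ 0.5087 -0.2345 -0.0018] [0.007  0.0064 0.0035]
mouth ['scene', 'side'] [ 0.5177 -0.2347  0.0655] [0.0041 0.0041]
stock_bin ['scene', 'side'] [0.5778 0.1355 0.0183] [0.0078 0.0078]
cradle ['scene', 'side'] [0.5419 0.3068 0.0043] [0.0082 0.0082]
insp [0.4751 0.4015 0.008 ]
insp [0.56   0.4082 0.008 ]
insp [0.5343 0.3088 0.008 ]
air_gun 0.86 [347.008 242.4   379.2   217.8  ] 15496
((346.59234619140625, 206.8384552001953), (375.14373779296875, 120.42540740966797), 3.1798300743103027)
trigger 0.77 [260.48  234.04   60.608  28.92 ] 1010
((260.9365234375, 232.440185546875), (66.47157287597656, 16.629344940185547), 20.095232009887695)
stock_bin 0.71 [250.432  50.12  214.08  100.2  ] 18591
((248.6904296875, 46.14109802246094), (100.04251861572266, 208.1165771484375), 87.87889862060547)
nest 0.91 [238.4   334.8    76.608  40.2  ] 2369
((241.48092651367188, 334.95751953125), (74.3105239868164, 39.09107971191406), 2.385944128036499)
```

View pics/crop1.png

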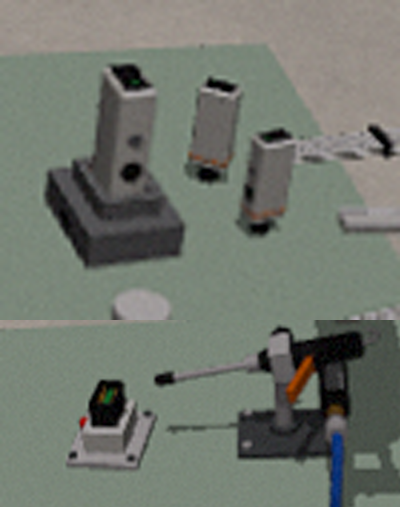

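Run:
```python
from h import *
np.set_printoptions(precision=4,suppress=True)
im=get_image('wrist'); m=trace('air_gun','wrist')[0]['region']; t=trace('trigger','wrist')[0]['region']
g=m&~t&(im['image'].max(2)<110)
pts=[]
for u in range(240,332,6):
    v=np.where(g[165:228,u])[0]+165; pts.append((u,v.min(),v.max()))
print(pts)
for j in (1,2):
    W=np.array([atz(im,p[0],p[j],0.107)[:2] for p in pts if 250<p[0]]); f=np.polyfit(W[:,0],W[:,1],1); print('edge',W[0],W[-1],'yaw',np.degrees(np.arctan(f[0])))
ys,xs=np.where(t); ctr=cv2.minAreaRect(np.c_[xs,ys].astype('float32')); print([atz(im,*q,0.11) for q in cv2.boxPoints(ctr)])
print('coupl',atz(im,385,204,0.107));
```

```text
Traceback (most recent call last):
IndexError: list index out of range
```

Run:
```python
from h import *
np.set_printoptions(precision=4,suppress=True)
im=get_image('wrist'); a=im['image'].astype(int); 
hsv=cv2.cvtColor(im['image'],cv2.COLOR_RGB2HSV)
t=(hsv[...,0]<20)&(hsv[...,1]>150)&(hsv[...,2]>90); t[:200]=0; t[260:]=0; t[:,320:]=0
gr=(a[...,1]>a[...,0]+4)&(a[...,2]<200)  # green bench
pts=[]
for u in range(236,336,6):
    v=np.where((a[:,u].max(1)<60)|((hsv[:,u,1]<30)))[0]; v=v[(v>175)&(v<228)]; pts.append((u,v.min(),v.max()))
print(pts)
for j in (1,2):
    W=np.array([atz(im,p[0],p[j],0.107)[:2] for p in pts if 275<p[0]]); f=np.polyfit(W[:,0],W[:,1],1); print('edge',W[0],W[-1],'yaw',np.degrees(np.arctan(f[0])))
ys,xs=np.where(t); print(t.sum(),np.array([atz(im,*q,0.114) for q in cv2.boxPoints(cv2.minAreaRect(np.c_[xs,ys].astype('float32')))]))
print('coupl',atz(im,385,204,0.107));
```

```text
[(236, np.int64(176), np.int64(216)), (242, np.int64(176), np.int64(216)), (248, np.int64(176), np.int64(218)), (254, np.int64(176), np.int64(220)), (260, np.int64(176), np.int64(223)), (266, np.int64(176), np.int64(225)), (272, np.int64(183), np.int64(226)), (278, np.int64(177), np.int64(219)), (284, np.int64(180), np.int64(218)), (290, np.int64(179), np.int64(227)), (296, np.int64(182), np.int64(218)), (302, np.int64(184), np.int64(222)), (308, np.int64(178), np.int64(227)), (314, np.int64(179), np.int64(227)), (320, np.int64(180), np.int64(220)), (326, np.int64(179), np.int64(226)), (332, np.int64(180), np.int64(220))]
edge [0.5866 0.0122] [0.6315 0.0096] yaw -0.6470191028797011
edge [ 0.5852 -0.025 ] [ 0.6318 -0.0259] yaw -3.81113947459624
995 [[ 0.5404 -0.0302  0.114 ]
 [ 0.5462 -0.0169  0.114 ]
 [ 0.5996 -0.0386  0.114 ]
 [ 0.5944 -0.0526  0.114 ]]
coupl [ 0.677  -0.0115  0.107 ]
```

```bash
python3 -m handwheel '[[-0.3,-0.75,0,0,0,0],[-0.3,-0.75,0,0,0,0],[0,-0.7,0,0,0,0],[0,0,0,0,0,-1],[0,0,0,0,0,-1],[0,0,0,0,0,-1],[0,0,0,0,0,-1],[0,0,0,0,0,-1]]' 1 20
python3 -m handwheel '[[0,0,0,0,0,-1],[0,0,0,0,0,-1],[0,0,0,0,0,-1],[0,0,0,0,0,-1],[0,0,0,0,0,-1],[0,0,0,0,0,-1],[0,0,0,0,0,-1],[0,0,0,0,0,-1]]'
python3 -m handwheel '[[0,0,0,0,0,-1],[0,0,0,0,0,-1],[0,0,0,0,0,-1],[0,0,0,0,0,-1],[0,0,0,0,0,-1],[0,0,0,0,0,-1],[0,0,0,0,0,-1],[0,0,0,0,0,-1]]'
python3 -m handwheel '[[0,0,0,0,0,-0.7],[0,0,0,0,0,0],[0,0,0,0,0,0]]'
python3 - <<'E'
from h import *
np.set_printoptions(precision=4,suppress=True)
im=get_image('wrist'); cv2.imwrite('pics/w2.png',im['image'][:,:,::-1]); sc=get_image('scene')
s=observe(); print(s['clock'],s['position'],rot(s['ee_rot']),s['joints'])
for l in ['air_gun','squeeze_point','nest','mouth']:
    w=place_of(l,'wrist')[:1];c=place_of(l,'scene')[:1]
    if w and c: 
        a=np.array(w[0]['point'])*[640,400];b=np.array(c[0]['point'])*[640,400]; print(l,a,w[0]['score'],*tri([ray(im,*a),ray(sc,*b)]))
E
```

```text
clock: 3.27
position: [0.581, -0.012, 0.2268]
ee_rot: [1.798, 2.576, 0.0]
force: [-0.3, -0.0, 0.4]
width: 1.003
gripper_force: 0.0
clock: 3.93
position: [0.581, -0.0121, 0.2268]
ee_rot: [1.018, 2.972, -0.0]
force: [0.4, -0.6, 0.1]
width: 1.003
gripper_force: 0.0
clock: 4.6
position: [0.581, -0.0121, 0.2268]
ee_rot: [0.159, 3.138, -0.0]
force: [-0.4, 0.8, 1.1]
width: 0.997
gripper_force: 0.0
clock: 4.85
position: [0.581, -0.0121, 0.2268]
ee_rot: [0.091, 3.14, 0.0]
force: [-0.4, -0.4, -1.3]
width: 1.001
gripper_force: 0.0
4.95 [ 0.581  -0.012   0.2267] [[-0.9983  0.0576 -0.    ]
 [ 0.0576  0.9983  0.    ]
 [ 0.      0.     -1.    ]] [ 0.1415  0.3849 -0.2921  1.664   0.121   1.1105  1.3289]
air_gun [313.28 115.52] 0.61 [ 0.522  -0.0186 -0.0111] [np.float64(0.0005015565124153141), np.float64(0.000501556512415321)]
squeeze_point [312.32 192.92] 0.75 [ 0.5818 -0.0189  0.0983] [np.float64(0.002361082962127051), np.float64(0.0023610829621270382)]
nest [114.304 120.08 ] 0.58 [ 0.5112 -0.2353  0.0102] [np.float64(0.0010753650078145864), np.float64(0.0010753650078146062)]
mouth [ 79.68 126.92] 0.9 [ 0.5129 -0.2401  0.0648] [np.float64(0.0008432317210129586), np.float64(0.0008432317210129138)]
```

View pics/w2.png

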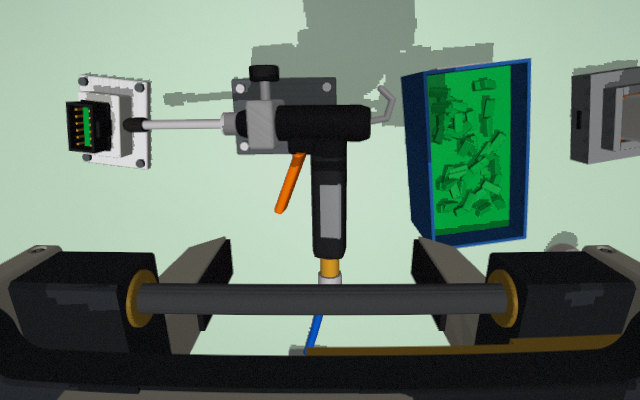

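The wrist picture (up = −x, right = +y) shows the grip between columns 312 and 347, the trigger running from (300,155) to (278,212), and the nest at left, around (90,127).

Run:
```python
from h import *
np.set_printoptions(precision=4,suppress=True)
im=get_image('wrist')
print('grip top edges',[atz(im,*q,0.119)[:2] for q in [(313,170),(346,170),(313,240),(345,240)]])
print('mid h',[atz(im,*q,0.107)[:2] for q in [(313,170),(346,170),(313,240),(345,240)]])
print('trig',[atz(im,*q,0.114)[:2] for q in [(293,155),(304,155),(274,210),(285,212)]])
print('coupling',atz(im,330,280,0.107)[:2],'barrel',atz(im,340,107,0.12)[:2],'tip',atz(im,127,125,0.078)[:2])
print('squeeze px of est',proj(im,[0.581,-0.0165,0.105]),proj(im,[.581,-.0121,.105]))
```

```text
grip top edges [array([ 0.557 , -0.0184]), array([0.5585, 0.0077]), array([ 0.617 , -0.0222]), array([0.6185, 0.0047])]
mid h [array([ 0.5596, -0.0188]), array([0.5611, 0.0084]), array([ 0.6222, -0.0229]), array([0.6238, 0.0053])]
trig [array([ 0.545 , -0.0337]), array([ 0.5455, -0.025 ]), array([ 0.5902, -0.0533]), array([ 0.5925, -0.0443])]
coupling [ 0.6629 -0.0099] barrel [0.5098 0.005 ] tip [ 0.5146 -0.1843]
squeeze px of est [317.4268 194.051 ] [322.5941 193.7702]
```

```bash
python3 -m handwheel '[[-0.05,-0.08,1,0,0,0],[0,0,1,0,0,0],[0,0,1,0,0,0],[0,0,1,0,0,0],[0,0,1,0,0,0],[0,0,1,0,0,0],[0,0,1,0,0,0],[0,0,0,0,0,0]]' 1 20
python3 -m handwheel '[[0,0,0,0,0,0],[0,0,0,0,0,0],[0,0,0,0,0,0],[0,0,0,0,0,0],[0,0,0,0,0,0],[0,0,0,0,0,0],[0,0,0,0,0,0],[0,0,0,0,0,0]]' 0 20
python3 -m handwheel '[[0,0,0,0,0,0],[0,0,0,0,0,0],[0,0,0,0,0,0],[0,0,0,0,0,0]]'
```

```text
clock: 6.07
position: [0.5795, -0.014, 0.0832]
ee_rot: [-0.088, -3.135, 0.001]
force: [-0.6, 0.8, -0.6]
width: 0.998
gripper_force: 0.0
clock: 6.73
position: [0.5828, -0.0125, 0.0874]
ee_rot: [0.088, 3.138, 0.003]
force: [3.8, 8.0, 0.9]
width: 0.47
gripper_force: 11.9
clock: 7.07
position: [0.5829, -0.0122, 0.0874]
ee_rot: [0.086, 3.138, 0.002]
force: [3.3, 4.5, 4.8]
width: 0.463
gripper_force: 19.9
```

```bash
python3 -m handwheel '[[0,0,0,0,0,0],[0,0,0,0,0,0],[0,0,0,0,0,0],[0,0,0,0,0,0],[0,0,0,0,0,0],[0,0,0,0,0,0],[0,0,0,0,0,0]]' 0 32
python3 -m handwheel '[[0,0,0,0,0,0],[0,0,0,0,0,0],[0,0,0,0,0,0]]'
python3 - <<'E'
from h import *
im=get_image('wrist'); cv2.imwrite('pics/w3.png',im['image'][:,:,::-1]); print(place_of('squeeze_point','wrist'))
E
```

```text
clock: 7.65
position: [0.5829, -0.012, 0.0873]
ee_rot: [0.085, 3.138, 0.003]
force: [4.5, 4.8, 5.5]
width: 0.458
gripper_force: 31.9
clock: 7.9
position: [0.5829, -0.012, 0.0873]
ee_rot: [0.086, 3.138, 0.003]
force: [3.9, 5.2, 5.0]
width: 0.452
gripper_force: 31.9
[{'point': [0.4823, 0.685], 'score': 0.58}]
```

View pics/w3.png

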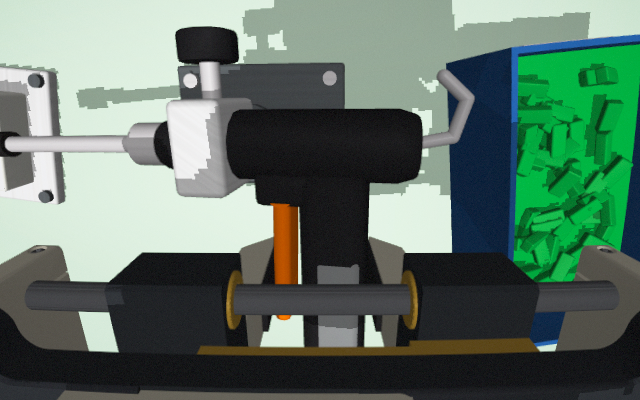

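The trigger (orange, (286,260)) lies parallel to the grip, fully in. It was held for about 1.3 s; now I release it and go to the cradle.

```bash
python3 -m handwheel '[[0,0,0,0,0,0],[0,0,0,0,0,0],[0,0,0,0,0,0],[0,0,0,0,0,0],[0,0,0,0,0,0],[0,0,0,0,0,0],[0,0,0,0,0,0]]' 1
python3 -m handwheel '[[0,0,-1,0,0,0],[0,0,-1,0,0,0],[0,0,-1,0,0,0],[0,0,-1,0,0,0],[0,0,-1,0,0,0],[0,0,-1,0,0,0],[0,0,-1,0,0,0],[0,0,-0.5,0,0,0]]'
python3 - <<'E'
from h import *
im=get_image('wrist');hsv=cv2.cvtColor(im['image'],cv2.COLOR_RGB2HSV)
t=(hsv[...,0]<20)&(hsv[...,1]>200)&(hsv[...,2]>90);t[230:]=0;ys,xs=np.where(t);print(t.sum(),cv2.minAreaRect(np.c_[xs,ys].astype('float32')))
E
python3 -m handwheel '[[0.3,1,0,0,0,0],[0.3,1,0,0,0,0],[0.3,1,0,0,0,0],[0.3,1,0,0,0,0],[0.3,1,0,0,0,0],[0.3,1,0,0,0,0],[0.3,1,0,0,0,0],[0.25,1,0,0,0,0]]'
python3 -m handwheel '[[0,1,0,0,0,0],[0,1,0,0,0,0],[0,1,0,0,0,0],[0,1,0,0,0,0],[0,1,0,0,0,0],[0,1,0,0,0,0],[0,0,0,0,0,0],[0,0,0,0,0,0]]'
python3 - <<'E'
from h import *
np.set_printoptions(precision=4,suppress=True)
im=get_image('wrist'); cv2.imwrite('pics/w4.png',im['image'][:,:,::-1]); sc=get_image('scene');sd=get_image('side')
s=observe(); print(s['clock'],s['position'],rot(s['ee_rot']),s['joints'])
for l in ['inspector','cradle']:
  for c,i in [('wrist',im),('scene',sc),('side',sd)]:
    for d in place_of(l,c): a=np.array(d['point'])*[640,400]; print(l,c,a,d['score'],atz(i,*a,0.008 if l=='inspector' else 0))
E
```

```text
clock: 8.58
position: [0.582, -0.0132, 0.0867]
ee_rot: [0.087, 3.14, 0.001]
force: [0.2, -0.4, 0.1]
width: 0.913
gripper_force: 0.0
clock: 9.25
position: [0.5831, -0.0131, 0.2395]
ee_rot: [0.087, 3.137, 0.001]
force: [-0.2, 0.7, -0.2]
width: 0.997
gripper_force: 0.0
619 ((350.4765930175781, 151.35540771484375), (104.72907257080078, 533.1124877929688), 88.92111206054688)
clock: 9.97
position: [0.5431, 0.1498, 0.2357]
ee_rot: [-0.087, -3.139, 0.0]
force: [-0.8, -1.3, 0.1]
width: 1.002
gripper_force: 0.0
clock: 10.63
position: [0.5499, 0.2698, 0.2355]
ee_rot: [-0.084, -3.139, 0.0]
force: [0.2, 0.9, 0.1]
width: 0.999
gripper_force: 0.0
10.7833 [0.5507 0.2673 0.2361] [[-0.9984  0.057  -0.0005]
 [ 0.057   0.9984 -0.001 ]
 [ 0.0005 -0.0011 -1.    ]] [-0.2849  0.4382 -0.3689  1.5674  0.1677  1.1683  0.8257]
inspector wrist [357.632 153.6  ] 0.91 [0.5347 0.3104 0.008 ]
inspector wrist [451.392 158.32 ] 0.89 [0.5455 0.4178 0.008 ]
inspector wrist [440.   92.4] 0.77 [0.4721 0.4019 0.008 ]
inspector scene [432.704 204.48 ] 0.65 [0.5375 0.3093 0.008 ]
inspector scene [454.08 191.52] 0.65 [0.4723 0.3957 0.008 ]
inspector scene [467.776 206.8  ] 0.62 [0.56   0.4138 0.008 ]
inspector side [302.4  171.32] 0.72 [0.5268 0.3101 0.008 ]
inspector side [287.424 162.   ] 0.67 [0.4681 0.3916 0.008 ]
inspector side [380.8  275.88] 0.47 [ 0.7349 -0.3143  0.008 ]
cradle wrist [357.184 152.68 ] 0.59 [0.535  0.3107 0.    ]
cradle scene [429.12 209.2 ] 0.59 [0.55   0.2958 0.    ]
cradle scene [330.624 212.2  ] 0.54 [ 0.5376 -0.0042  0.    ]
cradle side [305.216 169.2  ] 0.76 [0.5381 0.3427 0.    ]
```

View pics/w4.png

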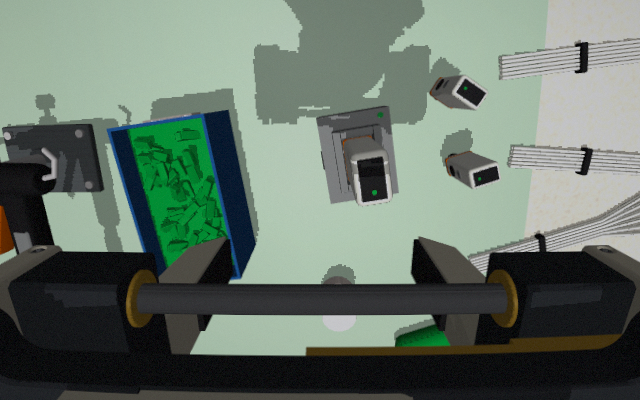

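The wrist picture shows the cradle camera's top at about (372,180), running roughly (353,156)–(392,203). The smaller look-alikes stand free at (460,90) and (472,168). The earlier crop already showed the cradle one to be the tallest. Next I fit the top face.

Run:
```python
from h import *
np.set_printoptions(precision=4,suppress=True)
im=get_image('wrist')
g=im['image'].astype(int); k=(g.max(2)<55).astype('uint8'); k[:,:350]=0;k[:,395:]=0;k[:150]=0;k[215:]=0
n,l,st,ce=cv2.connectedComponentsWithStats(k); b=1+np.argmax(st[1:,4]); ys,xs=np.where(l==b); r=cv2.minAreaRect(np.c_[xs,ys].astype('float32')); print('dark top',st[b],r)
W=np.array([atz(im,*q,0.134) for q in cv2.boxPoints(r)]);print(W,W.mean(0));e=np.diff(np.vstack([W,W[:1]]),axis=0)[:,:2];print(np.linalg.norm(e,axis=1),np.degrees(np.arctan2(e[:,1],e[:,0])))
print('base edges');A=lambda p,q,z:np.degrees(np.arctan2(*(atz(im,*q,z)-atz(im,*p,z))[1::-1]))
print(A((318,119),(331,203),.02),A((389,108),(398,193),.02))
W2=[atz(im,*q,0.134)[:2] for q in [(352,157),(386,152),(392,200),(357,206)]];print(np.array(W2),np.mean(W2,0))
c=cv2.resize(im['image'][100:215,310:410],None,fx=5,fy=5,interpolation=2);cv2.imwrite('pics/c5.png',c[:,:,::-1])
```

```text
dark top [ 360  155   29   45 1007] ((374.1199645996094, 176.83999633789062), (41.577877044677734, 25.45584487915039), 81.8698959350586)
[[0.5184 0.2974 0.134 ]
 [0.5167 0.3169 0.134 ]
 [0.5499 0.3214 0.134 ]
 [0.5518 0.3012 0.134 ]] [0.5342 0.3092 0.134 ]
[0.0195 0.0336 0.0202 0.0336] [  95.0737    7.6753  -84.7496 -173.5128]
base edges
5.533553199435274 5.994822595954394
[[0.5173 0.2924]
 [0.5149 0.3186]
 [0.5537 0.3232]
 [0.5571 0.2951]] [0.5358 0.3073]
```

View pics/c5.png

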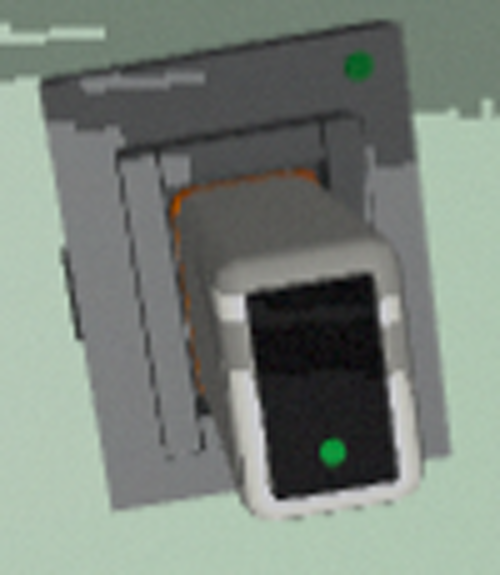

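```bash
python3 -m handwheel '[[0.45,1,0,0,0,0],[0.45,1,0,0,0,0],[0,0,0,0,0,-1],[0,0,0,0,0,-1],[0,0,0,0,0,-0.3],[0,0,0,0,0,0],[0,0,0,0,0,0]]' 1
python3 - <<'E'
from h import *
np.set_printoptions(precision=4,suppress=True)
im=get_image('wrist'); s=observe();print(s['position'],rot(s['ee_rot']))
a=np.array([d['point'] for d in place_of('inspector','wrist')])*[640,400]
for q in a: print(q,atz(im,*q,.008))
g=im['image'].astype(int); p=proj(im,[.535,.308,.134]);print(p)
k=(g.max(2)<55).astype('uint8'); u,v=p.astype(int); m=np.zeros_like(k);m[max(0,v-32):v+32,u-25:u+25]=1;k*=m
n,l,st,ce=cv2.connectedComponentsWithStats(k); b=1+np.argmax(st[1:,4]); ys,xs=np.where(l==b); r=cv2.minAreaRect(np.c_[xs,ys].astype('float32')); print(r)
W=np.array([atz(im,*q,0.134) for q in cv2.boxPoints(r)]);e=np.diff(np.vstack([W,W[:1]]),axis=0)[:,:2];print(W.mean(0),np.linalg.norm(e,axis=1),np.degrees(np.arctan2(e[:,1],e[:,0])))
cv2.imwrite('pics/w6.png',im['image'][:,:,::-1])
E
```

```text
clock: 11.72
position: [0.5351, 0.309, 0.2367]
ee_rot: [-0.16, 3.137, -0.0]
force: [-0.3, 1.1, -0.8]
width: 1.004
gripper_force: 0.0
[0.5351 0.3091 0.2367] [[-0.9948 -0.1019  0.0001]
 [-0.1019  0.9948 -0.    ]
 [-0.0001 -0.0001 -1.    ]]
[408.384 121.92 ] [0.4732 0.3989 0.008 ]
[414.4 185. ] [0.5439 0.4183 0.008 ]
[325.888 168.4  ] [0.5349 0.3132 0.008 ]
[321.0557 200.2332]
((322.0, 199.5), (39.0, 24.0), 90.0)
[0.5346 0.3087 0.134 ] [0.0188 0.0325 0.0195 0.0325] [  95.8177    6.4007  -84.1743 -174.7601]
```

View pics/w6.png

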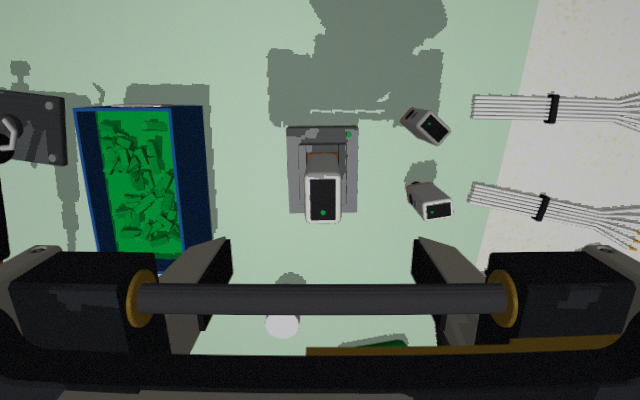

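The view shows the camera's top at (322,200), square with the fingers and centred. Now I descend and grip.

```bash
python3 -m handwheel '[[0,0,1,0,0,0],[0,0,1,0,0,0],[0,0,1,0,0,0],[0,0,1,0,0,0],[0,0,1,0,0,0],[0,0,1,0,0,0],[0,0,1,0,0,0],[0,0,0.2,0,0,0]]' 1
python3 -m handwheel '[[0,0,0,0,0,0],[0,0,0,0,0,0],[0,0,0,0,0,0],[0,0,0,0,0,0],[0,0,0,0,0,0],[0,0,0,0,0,0],[0,0,0,0,0,0],[0,0,0,0,0,0]]' 0 25
python3 -m handwheel '[[0,0,0,0,0,0],[0,0,0,0,0,0],[0,0,0,0,0,0],[0,0,0,0,0,0]]' 0 25
```

```text
clock: 12.48
position: [0.5335, 0.308, 0.0896]
ee_rot: [0.162, -3.134, 0.004]
force: [-0.8, -0.6, -0.2]
width: 1.003
gripper_force: 0.0
clock: 13.15
position: [0.535, 0.3095, 0.093]
ee_rot: [-0.164, 3.137, 0.0]
force: [0.2, -0.4, -0.7]
width: 0.468
gripper_force: 0.0
clock: 13.48
position: [0.5349, 0.3095, 0.0927]
ee_rot: [-0.164, 3.137, -0.0]
force: [0.3, 0.1, 0.3]
width: 0.328
gripper_force: 24.9
```

```bash
python3 -m handwheel '[[0,0,-0.3,0,0,0],[0,0,-0.4,0,0,0],[0,0,-0.5,0,0,0],[0,0,-0.5,0,0,0],[0,0,-0.5,0,0,0],[0,0,-0.5,0,0,0],[0,0,-0.5,0,0,0],[0,0,-0.6,0,0,0]]'
python3 -m handwheel '[[0,0,-0.6,0,0,0],[0,0,-0.7,0,0,0],[0,0,-0.7,0,0,0],[0,0,-0.7,0,0,0],[0,0,-0.7,0,0,0],[0,0,-0.7,0,0,0],[0,0,-0.5,0,0,0],[0,0,0,0,0,0]]'
python3 - <<'E'
from h import *
np.set_printoptions(precision=4,suppress=True)
s=observe();print(s['position'],s['width'],s['force'],s['joints'])
I={c:get_image(c) for c in ['scene','side','wrist']}
n=s['position']-[0,0,.0847]
for c in I:
    print(c,'expect nose',proj(I[c],n),[(np.array(d['point'])*[640,400],d['score']) for d in place_of('inspector',c)])
    print('  mouth',[(np.array(d['point'])*[640,400],d['score']) for d in place_of('mouth',c)])
E
```

```text
clock: 14.15
position: [0.5348, 0.3093, 0.1697]
ee_rot: [0.164, -3.137, 0.0]
force: [-0.3, -1.4, -1.5]
width: 0.325
gripper_force: 24.9
clock: 14.82
position: [0.5357, 0.3103, 0.2637]
ee_rot: [-0.164, 3.134, 0.003]
force: [1.2, 0.5, -3.0]
width: 0.324
gripper_force: 24.9
[0.5357 0.3103 0.2637] 0.3236702391773199 [ 1.1682  0.5233 -3.0266] [-0.3278  0.4341 -0.4167  1.5113  0.1821  1.2306  0.9051]
scene expect nose [438.76   155.0738] [(array([439.616, 152.68 ]), 0.95), (array([467.776, 206.48 ]), 0.8), (array([460.096, 192.   ]), 0.58)]
  mouth [(array([252.928, 195.2  ]), 0.97)]
side expect nose [304.3721 130.0627] [(array([305.216, 128.6  ]), 0.8), (array([288.384, 163.8  ]), 0.71), (array([306.496, 163.52 ]), 0.45)]
  mouth [(array([300.416, 243.92 ]), 0.66)]
wrist expect nose [323.3472 209.8649] [(array([405.888, 118.6  ]), 0.75), (array([326.08, 209.08]), 0.73), (array([410.304, 184.32 ]), 0.6)]
  mouth []
```

```bash
python3 -m handwheel '[[0.05,-0.4,0,0,0,0],[0.1,-0.7,0,0,0,0],[0.15,-1,0,0,0,0],[0.15,-1,0,0,0,0],[0.15,-1,0,0,0,0],[0.15,-1,0,0,0,0],[0.15,-1,0,0,0,0],[0.15,-1,0,0,0,0]]'
python3 -m handwheel '[[0.15,-1,0,0,0,0],[0.15,-1,0,0,0,0],[0.15,-1,0,0,0,0],[0.15,-1,0,0,0,0],[0.15,-1,0,0,0,0],[0.15,-1,0,0,0,0],[0.15,-1,0,0,0,0],[0.15,-1,0,0,0,0]]'
python3 -m handwheel '[[0.15,-1,0,0,0,0],[0.15,-1,0,0,0,0],[0.15,-1,0,0,0,0],[0.15,-1,0,0,0,0],[0.15,-1,0,0,0,0],[0.15,-0.8,0,0,0,0],[0.1,-0.5,0,0,0,0],[0,0,0,0,0,0]]'
python3 -m handwheel '[[0,0,0,0,0,0],[0,0,0,0,0,0],[0,0,0,0,0,0]]'
python3 - <<'E'
from h import *
np.set_printoptions(precision=4,suppress=True)
s=observe();print(s['clock'],s['position'],s['joints'],rot(s['ee_rot']))
I={c:get_image(c) for c in ['scene','side','wrist']}; rs={}
cv2.imwrite('pics/w7.png',I['wrist']['image'][:,:,::-1])
for l in ['mouth','nest']:
  for c in I:
    for d in place_of(l,c)[:2]:
      a=np.array(d['point'])*[640,400]; print(l,c,a,d['score'],atz(I[c],*a,.065 if l=='mouth' else 0))
E
```

```text
clock: 15.93
position: [0.5286, 0.1633, 0.2608]
ee_rot: [-0.162, 3.137, -0.001]
force: [-0.3, 0.3, -3.3]
width: 0.327
gripper_force: 24.9
clock: 16.6
position: [0.5209, 0.0019, 0.2609]
ee_rot: [-0.162, 3.137, -0.001]
force: [0.7, -0.1, -2.5]
width: 0.33
gripper_force: 24.9
clock: 17.27
position: [0.5138, -0.1266, 0.2607]
ee_rot: [0.157, -3.137, 0.002]
force: [-0.3, -1.0, -2.6]
width: 0.327
gripper_force: 24.9
clock: 17.52
position: [0.5151, -0.1216, 0.2608]
ee_rot: [-0.167, 3.137, 0.001]
force: [-0.1, -0.7, -2.8]
width: 0.329
gripper_force: 24.9
17.5167 [ 0.5151 -0.1216  0.2608] [ 0.3461  0.2701 -0.2709  1.7381  0.0779  1.1438  1.7296] [[-0.9943 -0.1063  0.0002]
 [-0.1063  0.9943  0.0006]
 [-0.0003  0.0006 -1.    ]]
mouth scene [252.928 195.68 ] 0.69 [ 0.5238 -0.233   0.065 ]
mouth side [299.584 245.32 ] 0.64 [ 0.5126 -0.2418  0.065 ]
mouth wrist [211.584 165.2  ] 0.83 [ 0.5172 -0.239   0.065 ]
nest scene [255.616 209.8  ] 0.75 [ 0.5038 -0.2319  0.    ]
nest side [299.328 263.32 ] 0.91 [ 0.5109 -0.2405  0.    ]
nest side [351.296 313.88 ] 0.32 [ 0.6401 -0.4488  0.    ]
nest wrist [225.088 148.8  ] 0.72 [ 0.51   -0.2425  0.    ]
```

View pics/w7.png

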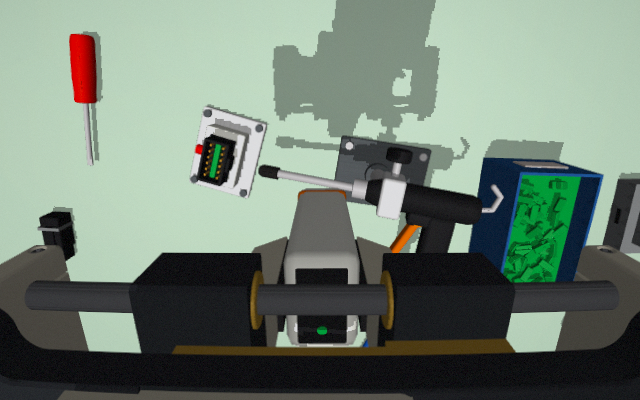

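The wrist picture shows the connector mouth at (215,161) and the plate bolts at (208,113), (259,127), (188,180) and (243,193). The trigger at (403,240) has sprung back out. Now I measure the nest's yaw and centre.

Run:
```python
from h import *
np.set_printoptions(precision=4,suppress=True)
im=get_image('wrist'); g=im['image'].astype(int)
k=(g.max(2)<60).astype('uint8');m=np.zeros_like(k);m[128:196,192:240]=1;k*=m
# fill green/gold inside: non-white dark region hull
n,l,st,ce=cv2.connectedComponentsWithStats(k); b=1+np.argmax(st[1:,4]); ys,xs=np.where(l==b); r=cv2.minAreaRect(np.c_[xs,ys].astype('float32'))
print(st[b],r)
A=lambda p,q,z:np.degrees(np.arctan2(*(atz(im,*q,z)-atz(im,*p,z))[1::-1]))
print('bolts',A((208,113),(188,180),.012),A((259,127),(243,193),.012),A((208,113),(259,127),.012)-90,A((188,180),(243,193),.012)-90)
B=np.array([atz(im,*q,.012) for q in [(208,113),(259,127),(243,193),(188,180)]]);print(B.mean(0),B)
# green wedge axis
h=cv2.cvtColor(im['image'],cv2.COLOR_RGB2HSV);w=(h[...,1]>140)&(h[...,0]>45)&(h[...,0]<80)&(m>0);ys,xs=np.where(w);r=cv2.minAreaRect(np.c_[xs,ys].astype('float32'));c=cv2.boxPoints(r);print('wedge',r,[A(c[0],c[1],.06),A(c[1],c[2],.06)],atz(im,*r[0],.055))
cv2.imwrite('pics/c8.png',cv2.resize(im['image'][95:210,170:290],None,fx=5,fy=5,interpolation=2)[:,:,::-1])
```

```text
[ 196  135   41   51 1044] ((217.0011444091797, 160.32887268066406), (32.873416900634766, 47.566837310791016), 14.420774459838867)
bolts -15.942631021293966 -10.632374967811378 -9.659530529294358 -7.956015018007122
[ 0.5141 -0.2412  0.012 ] [[ 0.4676 -0.2616  0.012 ]
 [ 0.4778 -0.2013  0.012 ]
 [ 0.5603 -0.2167  0.012 ]
 [ 0.5507 -0.2853  0.012 ]]
wedge ((216.92999267578125, 159.989990234375), (24.465898513793945, 42.42641067504883), 8.130102157592773) [np.float64(172.5779861891816), np.float64(87.51760070982701)] [ 0.5129 -0.2374  0.055 ]
```

View pics/c8.png

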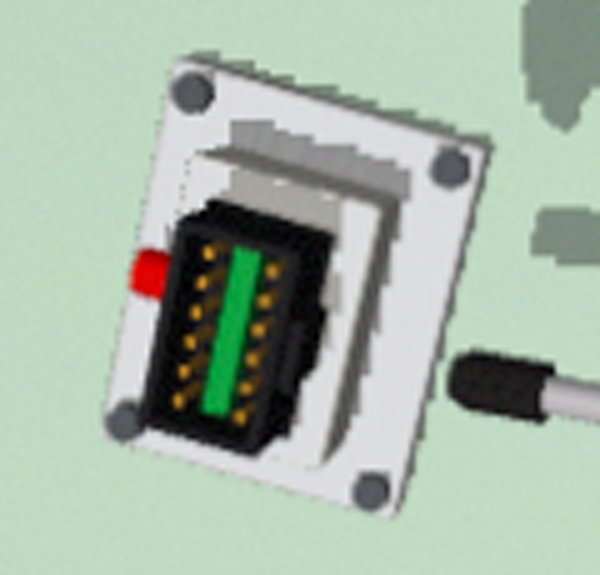

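The crop shows the rim corners at crop (182,228), (298,248), (247,450), (150,422) and the bolts at (192,90), (450,167), (371,491), (125,420).

Run:
```python
from h import *
np.set_printoptions(precision=4,suppress=True)
im=get_image('wrist')
for nm,Q,z in [('bolts',[(192,90),(450,167),(371,491),(125,420)],.012),('plate',[(176,60),(490,147),(398,513),(105,435)],.010),('rim',[(182,228),(298,248),(247,450),(150,422)],.065),('wedge',[(232,247),(261,250),(229,416),(202,412)],.058)]:
    W=np.array([atz(im,u/5+170-.4,v/5+95-.4,z) for u,v in Q])[:,:2]; e=np.diff(np.vstack([W,W[:1]]),axis=0)
    print(nm,W.mean(0),np.linalg.norm(e,axis=1),np.degrees(np.arctan2(e[:,1],e[:,0])))
```

```text
bolts [ 0.5135 -0.2388] [0.0622 0.0824 0.0625 0.0824] [  79.0538  -10.6772 -100.9326  169.1512]
plate [ 0.5132 -0.2375] [0.0755 0.0936 0.0747 0.0937] [ 80.2367 -10.7715 -99.689  169.7201]
rim [ 0.5136 -0.2383] [0.0243 0.0455 0.0214 0.0426] [  85.8345  -12.341  -100.9165  171.2815]
wedge [ 0.5135 -0.2378] [0.0062 0.0374 0.0059 0.0371] [ 89.7512  -9.4775 -92.8163 170.8481]
```

```bash
python3 -m handwheel '[[0.1,-0.7,0,0,0,0],[0.1,-0.9,0,0,0,0],[0.1,-0.9,0,0,0,0],[0.1,-0.9,0,0,0,0],[0.1,-0.9,0,0,0,0],[0.1,-0.9,0,0,0,0],[0.1,-0.58,0,0,0,0],[0,0,0,0,0,0]]'
python3 -m handwheel '[[0,0,0,0,0,0.8],[0,0,0,0,0,0.85],[0,0,0,0,0,0.85],[0,0,0,0,0,0.85],[0,0,0,0,0,0.8],[0,0,0,0,0,0],[0,0,0,0,0,0],[0,0,0,0,0,0]]'
python3 - <<'E'
from h import *
np.set_printoptions(precision=4,suppress=True)
s=observe();print(s['clock'],s['position'],s['joints'],rot(s['ee_rot']))
I={c:get_image(c) for c in ['scene','side']}
for l in ['mouth','inspector']:
  for c in I:
    for d in place_of(l,c)[:3]:
      a=np.array(d['point'])*[640,400]; print(l,c,a,round(d['score'],2),atz(I[c],*a,.065 if l=='mouth' else s['position'][2]-.0847), proj(I[c],[.5135,-.238,.065]) if l=='mouth' else proj(I[c],s['position']-[0,0,.0847]))
E
```

```text
clock: 18.73
position: [0.5124, -0.2427, 0.2605]
ee_rot: [0.158, -3.137, 0.002]
force: [0.1, 0.2, -3.5]
width: 0.327
gripper_force: 24.9
clock: 19.4
position: [0.5132, -0.2388, 0.2608]
ee_rot: [0.286, 3.128, 0.0]
force: [0.3, 0.8, -2.8]
width: 0.325
gripper_force: 24.9
19.4 [ 0.5132 -0.2388  0.2608] [ 0.4597  0.3216 -0.1574  1.6599  0.0537  1.1643  1.6773] [[-0.9834  0.1815  0.0001]
 [ 0.1815  0.9834  0.0002]
 [-0.      0.0002 -1.    ]]
mouth side [301.696 246.6  ] 0.69 [ 0.5185 -0.2479  0.065 ] [299.8868 244.5141]
inspector scene [247.616 161.08 ] 0.74 [ 0.5119 -0.2384  0.1761] [247.4393 161.3127]
inspector scene [469.632 204.2  ] 0.73 [0.7846 0.3245 0.1761] [247.4393 161.3127]
inspector scene [455.616 193.6  ] 0.5 [0.7343 0.3029 0.1761] [247.4393 161.3127]
inspector side [300.032 210.8  ] 0.96 [ 0.5155 -0.2366  0.1761] [299.2053 211.2506]
```

```bash
python3 -m handwheel '[[0,0.04,0.4,0,0,0],[0,0,0.7,0,0,0],[0,0,0.7,0,0,0],[0,0,0.7,0,0,0],[0,0,0.7,0,0,0],[0,0,0.7,0,0,0],[0,0,0.5,0,0,0],[0,0,0.3,0,0,0]]'
python3 -m handwheel '[[0,0,0,0,0,0],[0,0,0,0,0,0],[0,0,0,0,0,0],[0,0,0,0,0,0]]'
python3 - <<'E'
from h import *
np.set_printoptions(precision=4,suppress=True)
s=observe();print(s['clock'],s['position'],s['force'])
I={c:get_image(c) for c in ['scene','side']}; n=s['position']-[0,0,.0847]
for c in I:
    for d in place_of('inspector',c)[:3]+place_of('mouth',c)[:1]: print(c,np.array(d['point'])*[640,400],round(d['score'],2))
    print(' nose exp',proj(I[c],n),'mouth exp',proj(I[c],[.5135,-.238,.065]))
a=[]
for c in I:
    u,v=proj(I[c],[.5135,-.238,.075]).astype(int); a.append(cv2.resize(I[c]['image'][v-35:v+25,u-30:u+30],(390,390),interpolation=2))
cv2.imwrite('pics/c9.png',np.hstack(a)[:,:,::-1])
E
```

```text
clock: 20.37
position: [0.5125, -0.2384, 0.1651]
ee_rot: [-0.29, -3.126, -0.001]
force: [-0.8, 0.5, -1.4]
width: 0.326
gripper_force: 24.9
clock: 20.7
position: [0.5138, -0.2388, 0.1676]
ee_rot: [0.29, 3.127, -0.001]
force: [1.8, 0.1, -2.8]
width: 0.328
gripper_force: 24.9
20.7 [ 0.5138 -0.2388  0.1676] [ 1.8345  0.0847 -2.8096]
scene [456.   193.68] 0.72
scene [249.472 189.2  ] 0.62
scene [253.696 197.52 ] 0.66
 nose exp [250.5529 188.8828] mouth exp [251.4202 193.8659]
side [300.608 237.2  ] 0.93
side [303.424 245.12 ] 0.97
 nose exp [299.9142 239.5058] mouth exp [299.8868 244.5141]
```

View pics/c9.png

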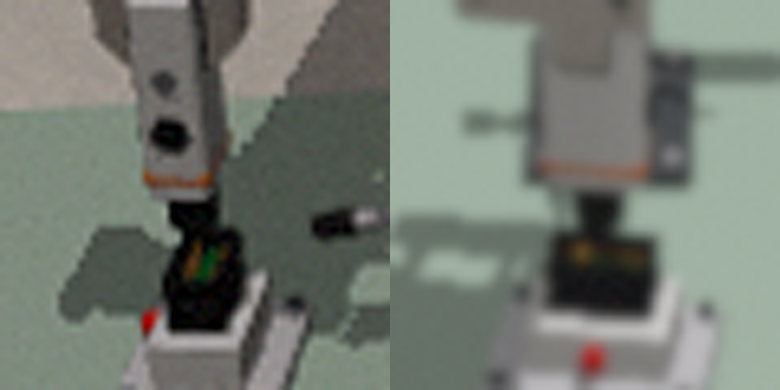

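The pair of crops shows the nose (scene crop (192,212), side crop (600,210)) above the rim (scene (207,262), side (603,245)). It is centred in x, but in the scene view the nose looks slightly to −y of the mouth. I check this numerically, nose against connector in the same picture, so calibration offsets cancel.

```bash
cat > chk.py <<'E'
from h import *
np.set_printoptions(precision=2,suppress=True,linewidth=200)
s=observe();n=s['position']-[0,0,.0847];M=np.array([.5135,-.238,0])
yaw=np.radians(-10.5);ex=np.array([np.cos(yaw),np.sin(yaw),0]);ey=np.array([-ex[1],ex[0],0])
for c in ['scene','side']:
    im=get_image(c);g=im['image'].max(2).astype(int)
    th=np.linspace(0,6.28,60)
    nose=lambda z:np.array([proj(im,n+[.012*np.cos(t),.012*np.sin(t),z]) for t in th])
    box=lambda z:np.array([proj(im,M+a*.023*ex+b*.013*ey+[0,0,z]) for a in(-1,1) for b in(-1,1)])
    body=np.array([proj(im,n+a*.022*ex+b*.015*ey+[0,0,.03]) for a in(-1,1) for b in(-1,1)])
    print(c,'pred: nose z12',nose(.012).min(0),nose(.012).max(0),'rim',box(.065).min(0),box(.065).max(0),'blk',box(.04).min(0),box(.04).max(0),'body30',body.min(0),body.max(0))
    u,v=proj(im,M+[0,0,.065]).astype(int)
    for r in range(v-18,v+16): print(r,g[r,u-13:u+15])
    print('cols',u-13)
E
python3 chk.py
```

```text
scene pred: nose z12 [246.17 183.38] [254.31 187.72] rim [245.32 189.51] [257.39 198.35] blk [246.2  196.42] [258.13 205.37] body30 [242.83 176.23] [256.32 184.55]
175 [141 143 139 141  99 110  74   4  13   0   9  60 105 107  73  64  58  75 121 145 142 138 121  79  84  87  87  84]
176 [138 139 141 141 119 104  37   7  19   9  15  14  68 105  80  64  63  66 102 144 145 132  80  85  80  85  86  83]
177 [139 134 138 138 145 102  60   0  14  12   9  17  77 112  86  64  63  64  90 145 131 121  81  81  86  87  82  82]
178 [143 141 138 139 142 106  82  43   3   0  16  46 104 110  89  62  64  73 105 139  77  81  79  88  88  85  83  84]
179 [141 136 140 139 142 113 114  94  56  43  51  77 117 110  91  63  64  68 101 123  84  82  87  85  86  83  85  85]
180 [140 141 134 140 138 109 112 110 103  96  93  99 116 112  92  64  72  65  78  83  82  84  85  81  84  87  84  87]
181 [139 141 139 140 142 115 106 110 111 114  98 111 115 109  91  58  69  84  85  84  81  87  84  86  84  84  85  86]
182 [138 138 137 139 142 119 116 113 115 113 112 108 110 115 108  79  63  84  83  85  89  84  83  87  82  86  
[... 6484 characters left out ...]
 121 129 139 146 146 141 139 138 134 124 114 102  92  86  83  83  82  81  83 105 149 187 191 169 153]
255 [115 117 118 123 133 149 170 180 181 180 180 177 170 161 154 147 144 142 140 140 138 140 154 179 197 189 160 148]
256 [117 118 120 124 133 147 166 177 178 180 181 182 180 181 182 181 182 181 181 181 180 182 186 196 200 185 153 149]
257 [117 117 119 121 128 135 143 149 150 151 153 157 163 169 175 177 178 178 178 179 180 183 185 190 189 174 150 153]
258 [117 119 118 120 124 128 128 131 131 131 133 136 143 153 158 156 152 149 149 150 152 155 159 165 166 154 145 162]
259 [120 118 118 120 123 124 126 127 127 127 127 131 141 155 163 153 138 132 130 130 131 132 136 139 140 137 144 168]
cols 286
```

Relative to the nose, the mouth lies about +1 mm in x and +1.4 mm in y. The gap is now about 18 mm, so I correct sideways and come down 8 mm.

```bash
python3 -m handwheel '[[-0.03,0.07,0,0,0,0],[0,0,0.1,0,0,0],[0,0,0.1,0,0,0],[0,0,0.1,0,0,0],[0,0,0.08,0,0,0],[0,0,0,0,0,0],[0,0,0,0,0,0],[0,0,0,0,0,0]]'
python3 -m handwheel '[[0,0,0,0,0,0],[0,0,0,0,0,0],[0,0,0,0,0,0],[0,0,0,0,0,0],[0,0,0,0,0,0],[0,0,0,0,0,0]]'
python3 - <<'E'
from h import *
np.set_printoptions(precision=4,suppress=True)
s=observe();print(s['clock'],s['position'],s['force'],rot(s['ee_rot']),s['dq'])
I={c:get_image(c) for c in ['scene','side']}; n=s['position']-[0,0,.0847]
for c in I:
    g=I[c]['image'].max(2).astype(int);u,v=proj(I[c],n).astype(int);print(c,'exp nose',proj(I[c],n),'rim',proj(I[c],[.5145,-.2373,.065]))
    for r in range(v-4,v+10): print(r,u-9,g[r,u-9:u+12])
E
```

```text
clock: 21.77
position: [0.5141, -0.2374, 0.1591]
ee_rot: [0.29, 3.128, 0.0]
force: [0.1, -0.8, -2.0]
width: 0.326
gripper_force: 24.9
clock: 22.27
position: [0.5141, -0.2374, 0.1591]
ee_rot: [0.29, 3.128, -0.0]
force: [0.2, 0.4, -2.7]
width: 0.326
gripper_force: 24.9
22.2667 [ 0.5141 -0.2374  0.1591] [ 0.2389  0.4494 -2.6947] [[-0.9829  0.184   0.0001]
 [ 0.184   0.9829 -0.    ]
 [-0.0001 -0.     -1.    ]] [ 0.0003  0.0022  0.0004  0.001  -0.0005  0.0002  0.0004]
scene exp nose [251.3144 191.3057] rim [251.6378 194.0366]
187 242 [140 143 106  88 104 106 108 102  99  96  97  84  55  63  89  82  87  87
  84  85  81]
188 242 [138 143 141 105 107 106  98  98 104 106 102  85  45  52  87  83  85  87
  84  85  88]
189 242 [140 139 141 126 114  59  30  44  50  49  52  31  12  52  90  90  87  86
  84  82  84]
190 242 [141 137 140 141 141  75   0   8   0   0   7   8  14  51  78  75  87  82
  87  88  86]
191 242 [128 126 142 140 145 104   0   4  15   0   8  18   9  10  25  51  75  81
  86  82  86]
192 242 [ 78  88 143 140 141 114  15   8   5  15   0   7  14   0  14  14  53  84
  86  87  83]
193
[... 1356 characters left out ...]
3  36  42  47  51  60
  91 135 165]
244 291 [109  96  70  41  36  47  69  86  74  52  40  38  40  43  47  49  49  49
  83 132 165]
245 291 [107  91  63  35  34  45  66  82  71  48  39  38  41  48  54  57  57  52
  82 131 163]
246 291 [107  85  56  33  25  30  45  56  49  40  37  37  36  43  50  52  53  49
  78 127 162]
247 291 [110  85  54  34  27  24  29  31  30  31  29  27  27  34  35  39  40  41
  71 121 161]
248 291 [112  88  58  34  24  25  25  22  26  22  23  24  23  26  28  28  28  34
  65 120 165]
249 291 [114  96  64  37  24  23  24  24  22  24  22  26  23  20  23  23  24  32
  67 125 174]
250 291 [111 100  69  39  25  24  23  22  22  25  25  22  23  23  22  25  26  36
  79 138 182]
```

```bash
python3 -c "from cell import sign_off; print(sign_off())"
```

```text
the job is handed in; nothing more can be done
None
```

The job is handed in at about 22 s: the air gun's trigger was squeezed right in for just over a second and sprang back, and the camera is still gripped, upright and still about 9 mm above the connector's mouth, centred to within about 2 mm and in line with its long side; I viewed 12 pictures, two over the limit of 10.

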